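# Check a screw cap on the neck gauge and sort it

## Robot

A 6-joint arm with a two-finger parallel gripper is mounted at the origin on the work surface. World frame = base frame: x ahead of the robot, y to its left, z up, the work surface at z = 0. Lengths are in m, angles in degrees, forces in N, time in s.
With the tool pointing down it reaches from about 0.4 to 0.825 m from the base axis. Payload 7 kg.
Tool frame: the origin (TCP) lies between the finger pads; the fingertips stand 19 mm ahead of it and the grasp point (between the pads) is the TCP (r.tip_extent is the distance from the TCP to the fingertips, in m); z points along the fingers, y is the direction in which the jaws open and shut (so a half turn about z gives the same grasp; the last joint's range is limited). The gripper opens to 88 mm and grips with 3 to 60 N. Pads are 19 mm wide; open, the fingers measure 130 mm over their backs; the gripper's body (78 mm by 193 mm) begins 47 mm behind the grasp point.
Start: joints at [88.814, 20.546, 0.682, 0, -70.136, -16.507], TCP at [0.205, 0.643, 0.246] pointing down, gripper open.
Joint ranges: [-176.03, 176.03], [-82.01, 121.73], [-58.28, 71.71], [-173.87, 95.51], [-174.79, -0.11], [-173.66, 173.66]. Speed limits (degrees/s): [136.94, 136.94, 172.46, 180, 180, 180].

## Interface

Orientations are given as [roll, pitch, yaw] about the fixed x, y, z axes, in that order (R = Rz(yaw) Ry(pitch) Rx(roll)).
In Python, from plant import r, capture, workorder, spotter gives the robot as it stands.
- The arm moves only by the tool step_arm, never from a script. Its argument "motion" is a list of rows, each a list of 5 numbers: the finger opening in m, from 0 to 0.0876, then the shift along the tool's x, y, z in m, then the turn about the tool's z in rad. In form: [[grip, dx, dy, dz, roll], ...]. A call has 1 to 5 rows; each row is the pose to reach, as a shift and turn from the pose commanded when the call began, along the tool's axes at that moment; what a row does not reach only later rows make up. A row lasts 1/8 s, in which the tool goes at most 62.5 mm and 10.7 degrees, less where a joint would pass 70% of its speed; a pose out of reach is approached as far as the arm can. A call with a gripper value outside its range is refused whole. The fingers move at their own pace and stop on an object; "newtons" is the grip in N (left out, the last holds). Time passes only in rows, so rows that repeat a pose let the fingers close. It gives the time, the measured TCP pose, the force and the opening at its end, in the units of the state.
- r.get_state(): the state, without advancing time (a new reading comes with each control period).
- capture(name): name is "scene" or "top" or "wrist"; returns a dict with "image" (480x640x3 uint8, red, green, blue), "z_map" (480x640 float32, m along the optical axis (not along the pixel's ray), 0 where there is no reading), "fx", "fy", "cx", "cy" (pixels), "pose" (4x4, takes a point from camera to world coordinates). Camera axes: x right, y down, z forward; pixel columns grow to the right and rows downward; lengths in m; the calibration is good to about 2 mm. A picture is of the moment at which its call begins.
- workorder.close_job(): hands the job in, once; it reports no verdict.
Trained networks look in the newest picture that a camera, given by its name, has taken for a name from the list of things; names that differ only in an ending like _2 or _b are one class to them, and where a whole thing is asked for, a point or a joint stands for the part that bears it (a point fixed in the world has none). Each returns a list of dicts, best first, with "p" (0 to 1); they miss things now and then, are a little off and sometimes report something else, mostly with a low value. They report only what shows in the picture. A call takes as long as a camera call. They do not tell look-alikes from the thing itself.
- spotter.regions_of(camera, label): "mask" (480x640 bool, what is visible of it).
- spotter.tip_of(camera, label): "location" ([x, y, z] in m, in world coordinates, good to about 4 mm: a listed point, or the origin of a listed thing).
The state is a dict: "time_s": time; "joints": joint angles; "qd": joint speeds; "joint_torque": joint torques, N m; "tcp_pos": TCP position; "eef_rot": TCP orientation; "contact_force": force on the tool from outside, world axes, zero at the start; "moment": the same for the moment, N m; "gripper_width": finger opening in m.
Only numpy, scipy, OpenCV 4.12 (cv2) and the standard library are available. Lean on these libraries where they do the work, as an engineer would, in place of code of your own. Each camera call takes 0.05 s, during which the arm holds its last target.

## Task

Take the screw cap lying on the square board, set it on the threaded steel neck gauge and gently screw it on clockwise until it stops, without forcing it. Unscrew it again and put it in the rectangular tub if it turned fully home, or in the round steel bowl if it stopped part-way. Leave the other cap on its round coaster and do not disturb the rest of the bench.

Things in the scene. Friction and masses are not known exactly. Their poses are not given: they have to be found in the camera images.
- cap_a_mid (a point): centre (half-way up) of a white plastic screw cap, open side down, 55 mm tall: fluted round skirt 56 mm across, 31 mm tall, closed on top, with a raised bar grip on it 48 mm long (along the cap's x axis), 14 mm wide, 24 mm tall. The bar's centre is 15.5 mm above this point, the skirt's lower edge 27.5 mm below. z is the cap's axis, up. 60 g.
- cap_b_mid (a point): centre of the second cap: same outside shape, size and axes as cap_a_mid. One of the two caps stands on the square board (the one to test), the other on the round coaster (it waits). A sound cap turns fully home on the gauge; a faulty one has moulding burrs inside and stops hard part-way. Which is which cannot be seen.
- cap_a: the cap of cap_a_mid; origin at the centre of the skirt's lower edge, same axes. Skirt bore 48 mm, 27 mm deep. Inside, two round pins (5 mm thick, centred 5 mm above the lower edge, tips 36 mm apart) point inwards under the two ends of the bar; they run in the gauge's thread.
- cap_b: the cap of cap_b_mid; origin at the centre of the skirt's lower edge, same axes and pins as cap_a.
- board: square grey plastic board 90 x 90 x 6 mm, fixed; origin at the centre of its underside. The cap to test stands on it.
- coaster: round black rubber coaster 84 mm across, 6 mm thick, fixed; origin at the centre of its underside. The waiting cap stands on it.
- gauge: steel neck gauge standing on the bench, fixed; origin at the centre of its underside, z up along its axis. Round foot 84 mm across, 12 mm tall; shoulder 66 mm across, its top 35 mm up; above it a two-start male thread 44 mm across (core 32 mm) up to 60 mm. A cap goes over it with 2 mm radial play. The stops are rigid; over 60 N between cap and gauge (about 0.9 N m of turning) damages them.
- gauge_entry (a point): point on the gauge's axis at shoulder height (35 mm up), axes as the gauge. The cap's pins drop into two gaps of the thread at the gauge's +x and -x (white lines on the foot): bar within 25 degrees of the gauge's x axis, either way round. There the cap's lower edge stands about 6.4 mm above this point. To take the cap off, turn the bar back to the x axis and lift.
- gauge_home (a point): same point as gauge_entry. Clockwise from above, the thread is level for the first 10 degrees, then draws the cap down 7 mm per 70 degrees (about 1 mm axial play). Fully home: bar 80 degrees clockwise of the gauge's x axis, hard stop, skirt on the shoulder. A faulty cap stops hard at about 43 degrees, about 4 mm above home. Resistance on the way is under 0.15 N m.
- gauge_dogs: two small steel dogs near the top of the gauge's thread (fixed to it, 9 mm tall, same origin and axes as the gauge). A sound cap never touches them; the burrs in a faulty cap strike them and stop it part-way.
- telltale (a joint): travel in m of the gauge's tell-tale: a brass pin 6 mm thick that stands 2.5 mm out of the shoulder. 0 = up (always at the start); a cap that comes fully home pushes it flush (0.0025; 1 N is enough) and it stays down. Only the cap may push it.
- telltale_top (a point): top of the tell-tale pin, 26.5 mm from the gauge's axis on its +y side.
- tub: rectangular white tub 170 x 150 x 35 mm (x, y, z), walls and floor 3 mm, two blue handles, fixed; origin at the centre of its underside. For caps that turn fully home.
- bowl: round steel bowl 150 mm across the rim, 124 mm at the foot, 35 mm tall, wall 3 mm, floor 4 mm, fixed; origin at the centre of its underside. For caps that stop part-way.
- spice_jar: bystander: amber jar 54 mm across, 100 mm tall; origin at its underside.
- sauce_bottle: bystander: green bottle 60 mm across, 170 mm tall; origin at its underside.
- scoop: bystander: steel spoon 200 mm long, lying flat.
- tape_roll: bystander: roll of tape 100 mm across, 48 mm tall, lying flat.
- carton: bystander: small cardboard box 90 x 130 x 70 mm.
- mug: bystander: white mug 76 mm across, 85 mm tall.
There are look-alikes about, which are no part of the job. What is shaped like the cap_b but orange is not meant. Leave any green look-alike of the tub alone.

How it is judged (in metres and radians):
On the way, in this order (a step that is already met when the one before it is completed fails the run):
1. the cap is set over the gauge with its pins in the gaps of the thread (((horizontal distance between cap_a_mid and gauge below 0.004 m and z of cap_a_mid in the frame of gauge below 0.0715 m and angle between the x axis of cap_a_mid and the x axis of gauge, either way round below 0.6 rad) or (horizontal distance between cap_b_mid and gauge below 0.004 m and z of cap_b_mid in the frame of gauge below 0.0715 m and angle between the x axis of cap_b_mid and the x axis of gauge, either way round below 0.6 rad))), for 0.1 s.
2. the cap is turned clockwise to its stop: fully home on the shoulder, or, if faulty, against the gauge's dogs (((horizontal distance between cap_a_mid and gauge below 0.004 m and angle between the x axis of cap_a_mid and the x axis of gauge, either way round above 1.27 rad and z of cap_a_mid in the frame of gauge below 0.0645 m and value of joint telltale above 0.0014 m) or (horizontal distance between cap_b_mid and gauge below 0.004 m and angle between the x axis of cap_b_mid and the x axis of gauge, either way round above 1.27 rad and z of cap_b_mid in the frame of gauge below 0.0645 m and value of joint telltale above 0.0014 m) or (horizontal distance between cap_a_mid and gauge below 0.004 m and angle between the x axis of cap_a_mid and the x axis of gauge, either way round between 0.6 and 0.9 rad and z of cap_a_mid in the frame of gauge below 0.0685 m and contact force between gauge_dogs and cap_a above 2 N) or (horizontal distance between cap_b_mid and gauge below 0.004 m and angle between the x axis of cap_b_mid and the x axis of gauge, either way round between 0.6 and 0.9 rad and z of cap_b_mid in the frame of gauge below 0.0685 m and contact force between gauge_dogs and cap_b above 2 N))), for 0.1 s.
At the end, for the whole second after the job is handed in: The tested cap lies released and at rest inside the tub if it came fully home (tell-tale down over 1.4 mm), or inside the bowl (within 50 mm of its axis) if it stopped part-way (tell-tale up); the other cap stands on the coaster, within 30 mm of its centre (((value of joint telltale above 0.0014 m and x of cap_a_mid in the frame of tub between -0.07 and 0.07 m and y of cap_a_mid in the frame of tub between -0.06 and 0.06 m and z of cap_a_mid in the frame of tub below 0.045 m and linear speed of cap_a below 0.02 m/s and (horizontal distance between cap_b_mid and coaster below 0.03 m and height (world z) of cap_b_mid below 0.045 m)) or (value of joint telltale above 0.0014 m and x of cap_b_mid in the frame of tub between -0.07 and 0.07 m and y of cap_b_mid in the frame of tub between -0.06 and 0.06 m and z of cap_b_mid in the frame of tub below 0.045 m and linear speed of cap_b below 0.02 m/s and (horizontal distance between cap_a_mid and coaster below 0.03 m and height (world z) of cap_a_mid below 0.045 m)) or (value of joint telltale below 0.0014 m and horizontal distance between cap_a_mid and bowl below 0.05 m and z of cap_a_mid in the frame of bowl below 0.048 m and linear speed of cap_a below 0.02 m/s and (horizontal distance between cap_b_mid and coaster below 0.03 m and height (world z) of cap_b_mid below 0.045 m)) or (value of joint telltale below 0.0014 m and horizontal distance between cap_b_mid and bowl below 0.05 m and z of cap_b_mid in the frame of bowl below 0.048 m and linear speed of cap_b below 0.02 m/s and (horizontal distance between cap_a_mid and coaster below 0.03 m and height (world z) of cap_a_mid below 0.045 m)))); the robot touches nothing.
It fails at once if a cap is forced against the gauge (over 60 N) (contact force between any of cap_a, cap_b and gauge above 60 N).
It fails at once if the tell-tale pin is touched with the gripper (contact force between telltale and the fingers above 0.5 N).
It fails at once if the waiting cap is taken from the coaster while the cap to test is on the board ((horizontal distance between cap_b_mid and coaster above 0.06 m and horizontal distance between cap_a_mid and board below 0.05 m and horizontal distance between cap_b_mid and board above 0.08 m) or (horizontal distance between cap_a_mid and coaster above 0.06 m and horizontal distance between cap_b_mid and board below 0.05 m and horizontal distance between cap_a_mid and board above 0.08 m)).
It fails at once if another object on the bench is shifted by more than 40 mm (distance of any of spice_jar, sauce_bottle, scoop, tape_roll, carton, mug from where it was at the start of the episode above 0.04 m).
It also fails if it takes over 61 s, if anything falls off the work surface, if the arm or the gripper's body presses on something with over 40 N, if the wrist force passes 120 N, or if a joint passes its speed limit or range.

## Working session

There is one attempt and no reset: what is moved stays moved. The work goes in short steps, Python scripts to look and compute and a tool call to move; the robot and the scene stay as the last step left them, time stands still between calls to the robot, and variables do not carry over. Pictures are saved under pics/ and viewed, and the job is handed in when it is done.

Besides the shell and the picture viewer there is one more tool, called after "Request:" as name(argument=value, ...) on one line, values as JSON. step_arm: Moves the arm, as the interface text tells. Its arguments: {"type":"object","properties":{"motion":{"type":"array","items":{"type":"array","items":{"type":"number"}}},"newtons":{"type":"number"}},"required":["motion"]}

```bash
mkdir -p pics; ls
python3 - <<'E'
from plant import r, capture, workorder, spotter
import cv2
print(r.get_state())
for n in ("scene","top"):
    c=capture(n); cv2.imwrite(f"pics/{n}0.png",c["image"][:,:,::-1]); print(n,c["pose"].round(3).tolist(),c["fx"])
    for l in ("cap_a_mid","board","coaster","gauge","gauge_entry","telltale_top","tub","bowl"):
        print(l,[(round(d["p"],2),[round(float(x),4) for x in d["location"]]) for d in spotter.tip_of(n,l)])
E
```

```text
pics
{'time_s': 0.0, 'joints': array([ 8.88159736e+01,  2.05912236e+01,  6.35018783e-01, -2.05444423e-02,
       -7.01361485e+01, -1.65051022e+01]), 'qd': array([-0.01728507,  0.02265173,  0.01253488, -0.03538236,  0.03487598,
        0.06583735]), 'joint_torque': array([ 9.08765778e-04, -5.82712841e+01,  2.93042529e+01,  6.99683368e+00,
        6.95352210e-03, -1.65289262e-04]), 'tcp_pos': array([0.20500206, 0.64264317, 0.24463317]), 'eef_rot': array([ 1.79905965e+02, -7.72285654e-03, -1.76961185e+01]), 'contact_force': array([ 0.66985357, -0.73578757, -0.47886451]), 'moment': array([ 0.00338164, -0.02235422,  0.00500338]), 'gripper_width': 0.08748410167206558}
scene [[-0.07, 0.537, -0.841, 1.482], [0.997, 0.055, -0.048, 0.027], [0.021, -0.842, -0.539, 0.686], [0.0, 0.0, 0.0, 1.0]] 537.0601745147154
cap_a_mid [(0.76, [0.6133, -0.0912, 0.0366])]
board [(0.66, [0.3926, 0.2978, -0.0005])]
coaster [(0.88, [0.6127, -0.087, -0.0003])]
gauge [(0.76, [0.4478, -0.0115, -0.0])]
gauge_entry [(0.7, [0.3893, 0.2979, 0.0033]), (0.56, [0.4528, -0.0083, 0.0285])]
telltale_top []
tub [(0.95, [0.5978, 0.1779, -0.0013]), (0.94, [0.1949, 0.2714, 0.0041])]
bowl [(0.93, [0.4588, -0.2877, -0.0006])]
top [[0.025, -0.983, 0.181, 0.327], [-1.0, -0.026, -0.003, -0.009], [0.007, -0.181, -0.984, 1.004], [0.0, 0.0, 0.0, 1.0]] 457.19499962622734
cap_a_mid [(0.65, [0.612, -0.0896, 0.0361]), (0.53, [0.4475, -0.0106, 0.031])]
board [(0.57, [0.3938, 0.3033, -0.003])]
coaster [(0.76, [0.6125, -0.0904, 0.0018])]
gauge []
gauge_entry [(0.68, [0.4487, -0.0098, 0.0311])]
telltale_top [(0.68, [0.5292, 0.3895, 0.0019])]
tub [(0.98, [0.5989, 0.1741, -0.0021]), (0.82, [0.2027, 0.2708, -0.0044])]
bowl [(0.71, [0.4571, -0.2884, 0.0024])]
```

View pics/scene0.png

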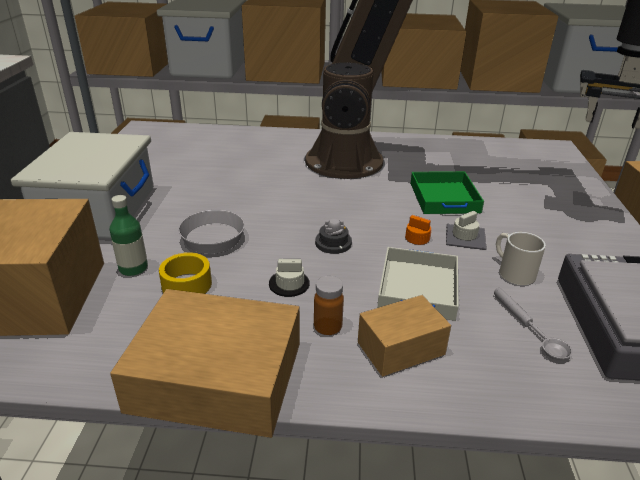

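View pics/top0.png

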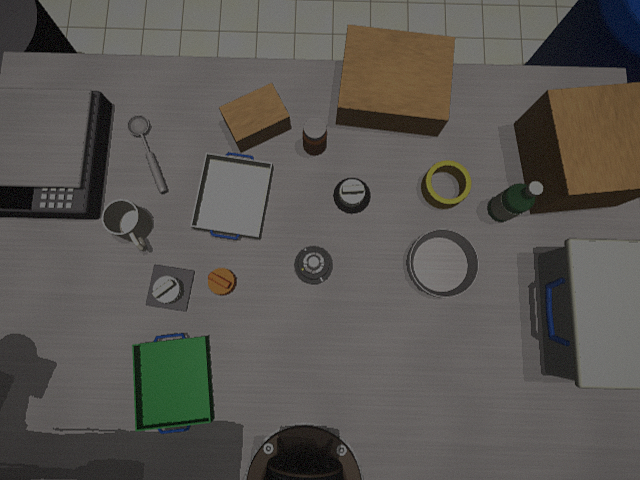

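The cap to test is the white one on the grey square board: top (168,290), scene (466,228). The other candidates are the orange cap at top (222,281), which is a look-alike, and the white cap on the black coaster at top (351,192), which stays there. The white tub is at top (233,195), the green look-alike at (173,382), the bowl at (442,263) and the gauge at (313,265). Next I'll enlarge crops of the cap and the gauge.

```bash
cat > h.py <<'E'
from plant import r, capture, workorder, spotter
import cv2, numpy as np
def P(c,u,v,z=None):
    """pixel -> world, by depth or on the plane world z"""
    d=np.array([(u-c["cx"])/c["fx"],(v-c["cy"])/c["fy"],1.]); T=c["pose"]
    if z is None: s=c["z_map"][int(round(v)),int(round(u))]
    else: s=(z-T[2,3])/(T[:3,:3]@d)[2]
    return T[:3,:3]@d*s+T[:3,3]
def cloud(c):
    v,u=np.mgrid[0:480,0:640]; d=np.stack([(u-c["cx"])/c["fx"],(v-c["cy"])/c["fy"],np.ones(u.shape)],-1)*c["z_map"][...,None]
    return d@c["pose"][:3,:3].T+c["pose"][:3,3]
def proj(c,X):
    X=np.asarray(X,float); q=(X-c["pose"][:3,3])@c["pose"][:3,:3]
    return q[...,0]/q[...,2]*c["fx"]+c["cx"], q[...,1]/q[...,2]*c["fy"]+c["cy"]
def crop(c,u,v,h,k,f):
    im=c["image"][v-h:v+h,u-h:u+h]; im=cv2.resize(im,None,fx=k,fy=k,interpolation=cv2.INTER_CUBIC); cv2.imwrite(f,im[:,:,::-1]); return im
def st():
    s=r.get_state(); print("t",round(s["time_s"],2),"tcp",np.round(s["tcp_pos"],4),"rot",np.round(s["eef_rot"],2),"F",np.round(s["contact_force"],1),"M",np.round(s["moment"],2),"w",round(s["gripper_width"],4),"j",np.round(s["joints"],1))
E
python3 - <<'E'
from h import *
c=capture("top")
a=crop(c,168,289,32,6,"pics/x.png"); b=crop(c,313,265,32,6,"pics/x.png")
cv2.imwrite("pics/crop1.png",np.hstack([a,b])[:,:,::-1])
X=cloud(c)
m=spotter.regions_of("top","cap_b_mid")
for d in m: print(d["p"],d["mask"].sum(),np.argwhere(d["mask"]).mean(0), X[d["mask"]].mean(0))
# bar top points of board cap
for name,(u0,v0),zt in (("cap",(168,289),0.06),):
    R=np.zeros((480,640),bool); R[v0-25:v0+25,u0-25:u0+25]=1
    for lo,hi in ((0.002,0.012),(0.03,0.042),(0.05,0.07)):
        q=X[R&(X[...,2]>lo)&(X[...,2]<hi)]; print(lo,len(q),q.mean(0) if len(q) else 0,np.median(q[:,2]) if len(q) else 0)
        if hi==0.07: print(cv2.minAreaRect((q[:,:2]*1000).astype(np.float32)))
# gauge
R=np.zeros((480,640),bool); R[240:290,288:338]=1
for lo,hi in ((0.006,0.018),(0.028,0.042),(0.05,0.07)):
    q=X[R&(X[...,2]>lo)&(X[...,2]<hi)]; print("g",lo,len(q),q.mean(0) if len(q) else 0,np.median(q[:,2]) if len(q) else 0, cv2.minEnclosingCircle((q[:,:2]*1000).astype(np.float32)) if len(q) else 0)
E
```

```text
0.9 603 [281.51243781 221.92371476] [0.40678448 0.18343403 0.03658198]
0.74 694 [289.87319885 167.53025937] [0.38595128 0.29444349 0.04301716]
0.002 1297 [0.39389912 0.30186625 0.0063405 ] 0.0066547268148204886
0.03 386 [0.38650379 0.2959226  0.03767696] 0.03795384839694488
0.05 186 [0.38712616 0.29815865 0.06087994] 0.061678428327556545
((387.86083984375, 299.28143310546875), (15.072099685668945, 46.84391784667969), 38.57190704345703)
g 0.006 406 [ 0.44468017 -0.00839486  0.01296158] 0.012976959594306114 ((438.5591735839844, -7.426389217376709), 58.920616149902344)
g 0.028 406 [ 0.44834755 -0.00852644  0.03591653] 0.035933924566602715 ((450.1256408691406, -8.395254135131836), 32.85157012939453)
g 0.05 255 [ 0.44959163 -0.00822327  0.05780726] 0.058581777552420555 ((450.0572204589844, -8.338966369628906), 21.857633590698242)
```

View pics/crop1.png

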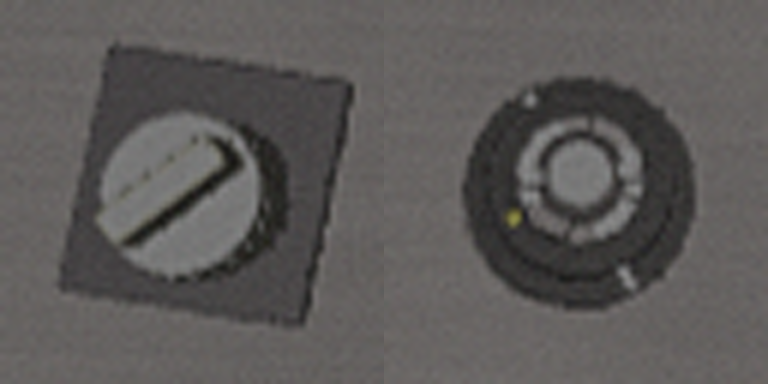

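The left crop shows the white cap on the grey board with its bar running lower-left to upper-right, so this is the right one. The right crop shows the gauge with white foot lines at crop (530,99) and (628,277), and the yellow tell-tale at (514,217). That puts the gauge's x axis at about 29° in the world. Next I'll move over the cap.

```bash
cat >> h.py <<'E'
def go(x,y,z,yaw):
    s=r.get_state(); p=s["tcp_pos"]; a=np.radians(s["eef_rot"][2]); d=np.array([x,y,z])-p
    dy=np.radians((yaw-s["eef_rot"][2]+180)%360-180)
    print("dx %.4f dy %.4f dz %.4f roll %.4f"%(d[0]*np.cos(a)+d[1]*np.sin(a), d[0]*np.sin(a)-d[1]*np.cos(a), -d[2], -dy))
E
python3 - <<'E'
from h import *
c=capture("top")
a=P(c,305.3,249.5,.012);b=P(c,321.7,279.2,.012);t=P(c,302.7,269.2,.0375);g=np.array([.450,-.0083])
print(a,b,np.degrees(np.arctan2(*(a-b)[1::-1])),"tell",t, np.degrees(np.arctan2(t[1]-g[1],t[0]-g[0])))
go(.387,.297,.20,-54)
E
```

```text
[0.4835648  0.00992876 0.012     ] [ 0.41925394 -0.02752033  0.012     ] 30.212829536248694 tell [0.43710087 0.01375957 0.0375    ] 120.31657425678173
dx 0.2784 dy 0.2744 dz 0.0456 roll 0.6337
```

Request:
step_arm(motion=[[0.06, 0.278, 0.274, 0.045, 0.63], [0.06, 0.278, 0.274, 0.045, 0.63], [0.06, 0.278, 0.274, 0.045, 0.63], [0.06, 0.278, 0.274, 0.045, 0.63], [0.06, 0.278, 0.274, 0.045, 0.63]], newtons=20)

```text
time_s: 1.68
tcp_pos: [0.3502, 0.3665, 0.2099]
eef_rot: [-180.0, 0.0, -53.8]
contact_force: [1.0, 0.6, 0.5]
gripper_width: 0.0601
```

```bash
python3 -c "
from h import *
st();go(.387,.297,.20,-54)"
```

```text
t 1.68 tcp [0.3502 0.3665 0.2099] rot [-1.7996e+02  2.0000e-02 -5.3820e+01] F [1.  0.6 0.5] M [ 0.16 -0.22  0.01] w 0.0601 j [ 68.5   6.2 -23.2   0.  -60.5 -32.4]
dx 0.0778 dy 0.0113 dz 0.0099 roll 0.0032
```

Request:
step_arm(motion=[[0.06, 0.078, 0.011, 0.01, 0.0], [0.06, 0.078, 0.011, 0.01, 0.0], [0.06, 0.078, 0.011, 0.01, 0.0]])

```text
time_s: 2.05
tcp_pos: [0.3873, 0.2982, 0.2001]
eef_rot: [-180.0, 0.0, -53.9]
contact_force: [0.4, 0.0, 0.2]
gripper_width: 0.0597
```

Run:
```python
from h import *
st(); c=capture("wrist"); cv2.imwrite("pics/w1.png",c["image"][:,:,::-1])
X=cloud(c)
print([(d["p"],d["location"].round(4) if hasattr(d["location"],"round") else d["location"]) for d in spotter.tip_of("wrist","cap_a_mid")])
R=np.hypot(X[...,0]-.387,X[...,1]-.297)<.05
q=X[R&(X[...,2]>.0545)&(X[...,2]<.07)]; print(len(q),q.mean(0),np.median(q[:,2]),cv2.minAreaRect((q[:,:2]*1000).astype(np.float32)))
q=X[R&(X[...,2]>.032)&(X[...,2]<.041)]; print(len(q),q.mean(0),np.median(q[:,2]),cv2.minEnclosingCircle((q[:,:2]*1000).astype(np.float32)))
```

```text
t 2.05 tcp [0.3873 0.2982 0.2001] rot [-1.7996e+02  1.0000e-02 -5.3900e+01] F [0.4 0.  0.2] M [ 0.09  0.01 -0.04] w 0.0597 j [ 60.7   5.  -26.1   0.  -58.9 -24.6]
[]
1096 [0.39054563 0.29965873 0.06003109] 0.06018244064912606 ((389.73553466796875, 300.76885986328125), (14.004281997680664, 48.16880798339844), 39.41242218017578)
2482 [0.39073754 0.2991842  0.03647229] 0.036498898579537475 ((389.668212890625, 300.8534240722656), 28.06198501586914)
```

View pics/w1.png

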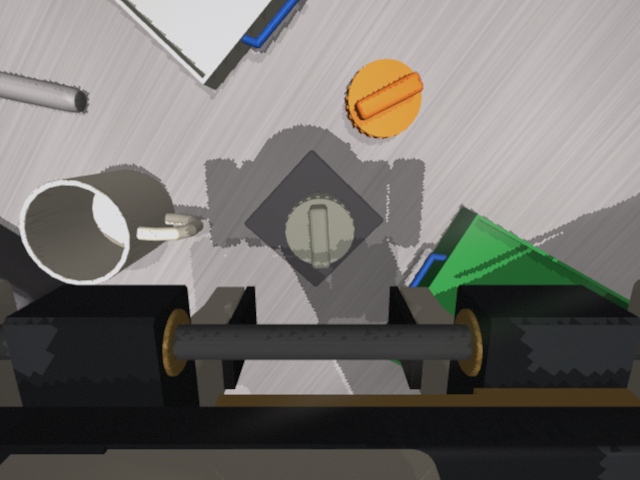

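The wrist view shows the white cap on the board at (320,230) and the orange look-alike at (385,98). The mug handle at (180,228) is clear of the finger path. Bar yaw is −50.6° and the cap centre is about (0.389, 0.300). Now I'll descend.

```bash
python3 -c "
from h import *
go(.389,.3003,.059,-50.6)"
```

```text
dx 0.0007 dy -0.0021 dz 0.1411 roll -0.0556
```

Request:
step_arm(motion=[[0.05, 0.0, -0.002, 0.055, -0.056], [0.05, 0.0, -0.002, 0.1, -0.056], [0.05, 0.0, -0.002, 0.13, -0.056], [0.05, 0.0, -0.002, 0.141, -0.056], [0.05, 0.0, -0.002, 0.141, -0.056]])

```text
time_s: 2.78
tcp_pos: [0.3882, 0.3008, 0.0587]
eef_rot: [180.0, -0.0, -50.5]
contact_force: [0.1, 0.4, 0.5]
gripper_width: 0.0499
```

Run:
```python
from h import *
st(); go(.389,.3003,.059,-50.6); c=capture("wrist"); cv2.imwrite("pics/w2.png",c["image"][:,:,::-1])
```

```text
t 2.77 tcp [0.3882 0.3008 0.0587] rot [ 1.7996e+02 -3.0000e-02 -5.0500e+01] F [0.1 0.4 0.5] M [ 0.02 -0.01  0.03] w 0.0499 j [ 60.8  15.5 -35.6   0.  -39.  -21.3]
dx 0.0009 dy -0.0003 dz -0.0003 roll 0.0017
```

View pics/w2.png

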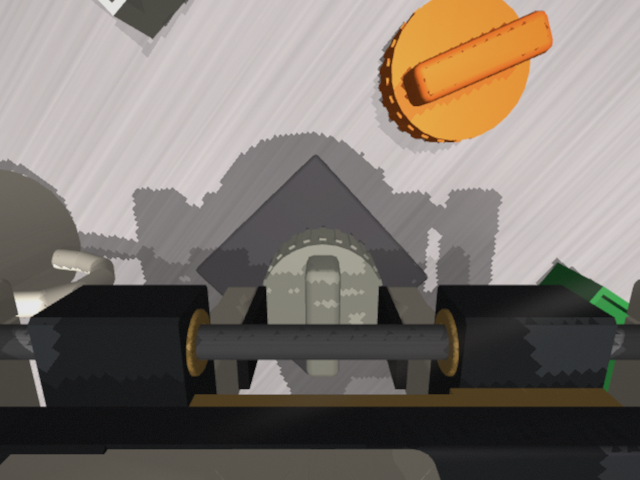

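Request:
step_arm(motion=[[0.0, 0.001, 0.0, 0.0, 0.0], [0.0, 0.001, 0.0, 0.0, 0.0], [0.0, 0.001, 0.0, 0.0, 0.0], [0.0, 0.001, 0.0, 0.0, 0.0]], newtons=25)

```text
time_s: 3.32
tcp_pos: [0.3891, 0.2993, 0.0591]
eef_rot: [-180.0, 0.0, -50.6]
contact_force: [-0.4, 0.1, 0.2]
gripper_width: 0.0157
```

Run:
```python
from h import *
st(); go(.4503,-.0083,.16,30); c=capture("top"); crop(c,168,289,40,8,"pics/t2.png"); c=capture("wrist"); cv2.imwrite("pics/w3.png",c["image"][:,:,::-1])
```

```text
t 3.33 tcp [0.3891 0.2993 0.0591] rot [-1.7997e+02  1.0000e-02 -5.0590e+01] F [-0.4  0.1  0.2] M [ 0.04 -0.01 -0.01] w 0.0157 j [ 60.6  15.4 -35.6  -0.  -38.9 -21.2]
dx 0.2765 dy 0.1480 dz -0.1009 roll -1.4065
```

View pics/w3.png

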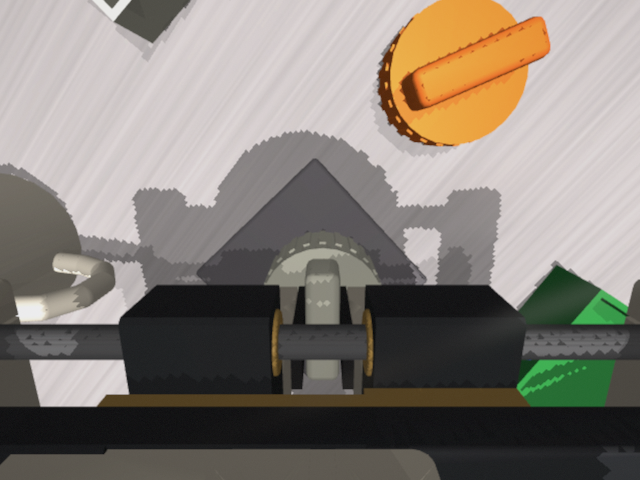

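The jaws are almost on the bar. I'll finish closing and lift.

Request:
step_arm(motion=[[0.0, 0.0, 0.0, 0.0, 0.0], [0.0, 0.0, 0.0, 0.0, 0.0], [0.0, 0.0, 0.0, -0.03, 0.0], [0.0, 0.0, 0.0, -0.08, 0.0], [0.0, 0.0, 0.0, -0.12, 0.0]])

```text
time_s: 4.05
tcp_pos: [0.389, 0.2992, 0.1802]
eef_rot: [-180.0, 0.0, -50.6]
contact_force: [0.5, 0.3, -0.2]
gripper_width: 0.0138
```

Run:
```python
from h import *
st(); go(.4503,-.0083,.18,30); c=capture("wrist"); cv2.imwrite("pics/w4.png",c["image"][:,:,::-1])
```

```text
t 4.05 tcp [0.389  0.2992 0.1802] rot [-1.7999e+02  1.0000e-02 -5.0580e+01] F [ 0.5  0.3 -0.2] M [ 0.21 -0.1   0.  ] w 0.0138 j [ 60.6   6.3 -27.4  -0.  -56.2 -21.2]
dx 0.2765 dy 0.1479 dz 0.0002 roll -1.4064
```

View pics/w4.png

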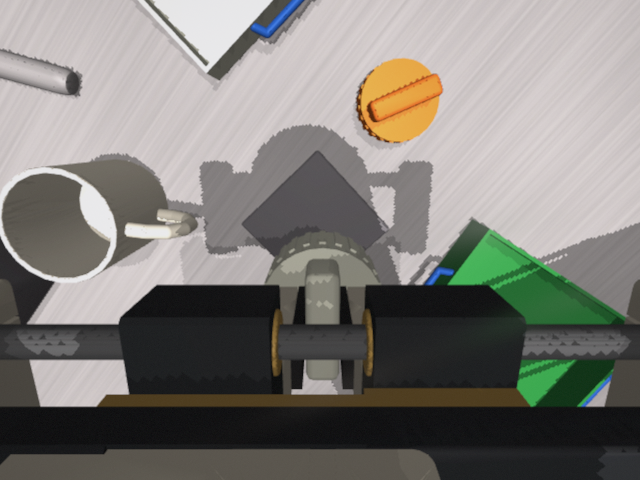

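Run:
```python
from h import *
go(.405,.05,.18,-50.6)
```

```text
dx 0.2028 dy 0.1486 dz 0.0054 roll 0.0015
```

Request:
step_arm(motion=[[0.0, 0.203, 0.148, 0.0, 0.0], [0.0, 0.203, 0.148, 0.0, 0.0], [0.0, 0.203, 0.148, 0.0, 0.0], [0.0, 0.203, 0.148, 0.0, 0.0], [0.0, 0.203, 0.148, 0.0, 0.0]])

```text
time_s: 4.72
tcp_pos: [0.4026, 0.0448, 0.1783]
eef_rot: [179.9, 0.0, -50.9]
contact_force: [0.3, 0.3, 0.0]
gripper_width: 0.0138
```

Run:
```python
from h import *
st(); go(.405,.05,.18,-50.6); c=capture("wrist"); cv2.imwrite("pics/w5.png",c["image"][:,:,::-1])
```

```text
t 4.72 tcp [0.4026 0.0448 0.1783] rot [ 1.7995e+02  3.0000e-02 -5.0900e+01] F [0.3 0.3 0. ] M [ 0.1  -0.1   0.01] w 0.0138 j [ 34.6  -2.4 -36.9  -0.  -55.6   4.5]
dx -0.0025 dy -0.0051 dz -0.0017 roll -0.0052
```

View pics/w5.png

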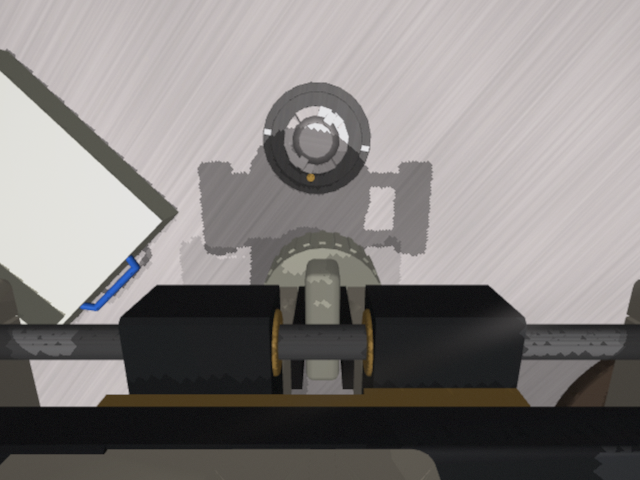

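Run:
```python
from h import *
from scipy.optimize import least_squares
c=capture("wrist"); st(); X=cloud(c); s=r.get_state(); t=s["tcp_pos"]
R=np.hypot(X[...,0]-.45,X[...,1]+.0083)<.055
for lo,hi in ((0.006,0.018),(0.03,0.040),(0.053,0.066)):
    q=X[R&(X[...,2]>lo)&(X[...,2]<hi)]; print("g",lo,len(q),q.mean(0).round(4),np.median(q[:,2]).round(4), cv2.minEnclosingCircle((q[:,:2]*1000).astype(np.float32)))
for (u,v) in ((267.5,132),(365,149),(310.5,178)): print(P(c,u,v,.012 if v<170 else .0375).round(4))
# cap skirt in hand
R=np.hypot(X[...,0]-t[0],X[...,1]-t[1])<.05
print(np.histogram(X[R][:,2],20))
q=X[R&(abs(X[...,2]-(t[2]-.022))<.004)]
print(len(q),np.median(q[:,2]))
# outermost edge along directions
d=q[:,:2]-t[:2]; ang=np.degrees(np.arctan2(d[:,1],d[:,0])); rad=np.hypot(*d.T)
E=[]
for a in range(-180,180,5):
    m=(ang>=a)&(ang<a+5)
    if m.sum()>5: E.append(q[m][rad[m].argmax(),:2])
E=np.array(E); f=least_squares(lambda p:np.hypot(E[:,0]-p[0],E[:,1]-p[1])-.028,t[:2],loss="soft_l1",f_scale=.0005)
print(len(E),f.x,"off",f.x-t[:2],np.abs(f.fun).max())
```

```text
t 4.83 tcp [0.4036 0.0477 0.1786] rot [-1.7999e+02  1.0000e-02 -5.0720e+01] F [ 0.5  0.8 -0.5] M [ 0.09 -0.04  0.02] w 0.014 j [ 34.9  -2.3 -36.7  -0.  -55.5   4.4]
g 0.006 2627 [ 0.4536 -0.0097  0.0114] 0.0114 ((452.4455871582031, -7.594076156616211), 41.99616622924805)
g 0.03 3417 [ 0.4531 -0.0087  0.0345] 0.0344 ((452.39031982421875, -7.648836135864258), 32.98598098754883)
g 0.053 1936 [ 0.4525 -0.0079  0.0581] 0.0588 ((452.0522155761719, -8.12951374053955), 21.36053466796875)
[0.4855 0.0135 0.012 ]
[ 0.419  -0.0245  0.012 ]
[0.439  0.0173 0.0375]
(array([ 5941,   377,   403,     0,     0,     0,     0,     0,     0,
         433,   878,  2781,  1188,  3058,   874,   435,  1464,  9708,
       31624, 31259]), array([-0.00288346,  0.01102043,  0.02492432,  0.03882821,  0.05273209,
        0.06663598,  0.08053987,  0.09444375,  0.10834764,  0.12225153,
        0.13615542,  0.1500593 ,  0.16396319,  0.17786708,  0.19177096,
        0.20567485,  0.21957874,  0.23348263,  0.24738651,  0.2612904 ,
        0.27519429]))
2510 0.1559917467076331
27 [0.40354549 0.04777163] off [-1.08080752e-05  6.76405459e-05] 0.0002050731685371912
```

Cap and TCP centres agree within 0.1 mm in the hand. The wrist camera puts the gauge at (0.4523, −0.0078) and the top camera at (0.4500, −0.0084). I'll turn to the entry yaw and measure the gauge again from there, to cancel the wrist camera's bias.

Run:
```python
from h import *
go(.4,-.038,.18,30)
```

```text
dx 0.0641 dy 0.0570 dz -0.0014 roll -1.4089
```

Request:
step_arm(motion=[[0.0, 0.064, 0.057, 0.0, -1.41], [0.0, 0.064, 0.057, 0.0, -1.41], [0.0, 0.064, 0.057, 0.0, -1.41], [0.0, 0.064, 0.057, 0.0, -1.41], [0.0, 0.064, 0.057, 0.0, -1.41]])

```text
time_s: 5.45
tcp_pos: [0.4006, -0.0359, 0.1785]
eef_rot: [-180.0, 0.0, 1.7]
contact_force: [-0.5, -0.1, -0.1]
gripper_width: 0.014
```

Run:
```python
from h import *
st();go(.4,-.038,.18,30)
```

```text
t 5.45 tcp [ 0.4006 -0.0359  0.1785] rot [-1.80e+02  1.00e-02  1.67e+00] F [-0.5 -0.1 -0.1] M [-0.02 -0.02 -0.03] w 0.014 j [ 23.4  -2.7 -37.2  -0.  -55.6  68.3]
dx -0.0007 dy 0.0021 dz -0.0015 roll -0.4944
```

Request:
step_arm(motion=[[0.0, 0.0, 0.002, 0.0, -0.49], [0.0, 0.0, 0.002, 0.0, -0.49], [0.0, 0.0, 0.002, 0.0, -0.49], [0.0, 0.0, 0.002, 0.0, -0.49]])

```text
time_s: 5.95
tcp_pos: [0.4006, -0.038, 0.1786]
eef_rot: [-180.0, 0.0, 29.4]
contact_force: [-0.0, -0.0, -0.8]
gripper_width: 0.014
```

Run:
```python
from h import *
from scipy.optimize import least_squares
c=capture("wrist"); st(); X=cloud(c); t=r.get_state()["tcp_pos"]
cv2.imwrite("pics/w6.png",c["image"][:,:,::-1])
R=np.hypot(X[...,0]-.45,X[...,1]+.0083)<.055
for lo,hi in ((0.006,0.018),(0.03,0.040),(0.053,0.066)):
    q=X[R&(X[...,2]>lo)&(X[...,2]<hi)]; print("g",lo,len(q),np.median(q[:,2]).round(4), cv2.minEnclosingCircle((q[:,:2]*1000).astype(np.float32)))
```

```text
t 6.0 tcp [ 0.4005 -0.0382  0.1786] rot [-1.7999e+02  2.0000e-02  2.9230e+01] F [ 0.3 -0.4 -0.7] M [-0.05 -0.07  0.02] w 0.0134 j [ 23.   -2.7 -37.2  -0.  -55.6  96.2]
g 0.006 2541 0.0114 ((452.12530517578125, -7.102952003479004), 41.957271575927734)
g 0.03 3272 0.0345 ((452.0461120605469, -7.1675190925598145), 32.94533157348633)
g 0.053 1854 0.0589 ((451.85931396484375, -7.253045082092285), 20.571605682373047)
```

View pics/w6.png

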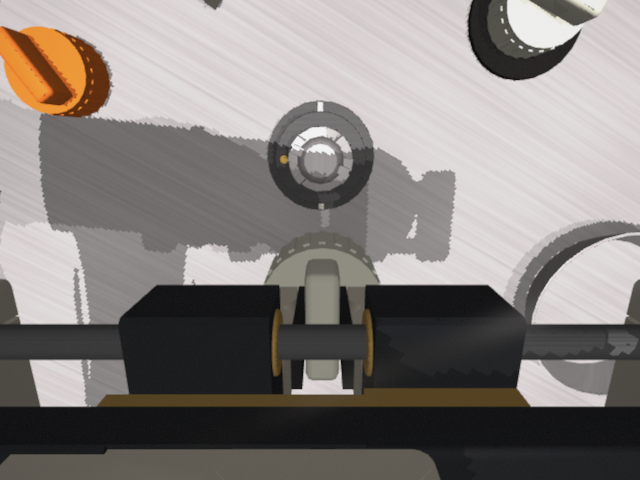

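At the entry yaw the gauge's white lines (320,105) and (321,207) run along the image vertical, so the bar is aligned. The two wrist views agree within 0.6 mm, which gives a gauge axis of about (0.4518, −0.0077). Moving over it now.

Run:
```python
from h import *
go(.4517,-.0077,.122,29.5)
```

```text
dx 0.0595 dy -0.0016 dz 0.0566 roll -0.0046
```

Request:
step_arm(motion=[[0.0, 0.03, -0.001, 0.0, 0.0], [0.0, 0.0595, -0.0016, 0.01, 0.0], [0.0, 0.0595, -0.0016, 0.04, 0.0], [0.0, 0.0595, -0.0016, 0.0565, 0.0], [0.0, 0.0595, -0.0016, 0.0565, 0.0]])

```text
time_s: 6.62
tcp_pos: [0.4506, -0.0085, 0.1211]
eef_rot: [-180.0, 0.2, 29.2]
contact_force: [0.5, -0.4, -0.0]
gripper_width: 0.0136
```

Run:
```python
from h import *
c=capture("scene"); st(); go(.4517,-.0077,.113,29.5); crop(c,335,225,40,8,"pics/s3.png")
```

```text
t 6.67 tcp [ 0.4513 -0.0084  0.1221] rot [1.800e+02 7.000e-02 2.924e+01] F [-0.3  0.6 -0.4] M [-0.04 -0.09  0.05] w 0.0138 j [ 24.1   6.6 -36.3   0.  -47.2  95.1]
dx 0.0007 dy -0.0004 dz 0.0091 roll -0.0046
```

View pics/s3.png

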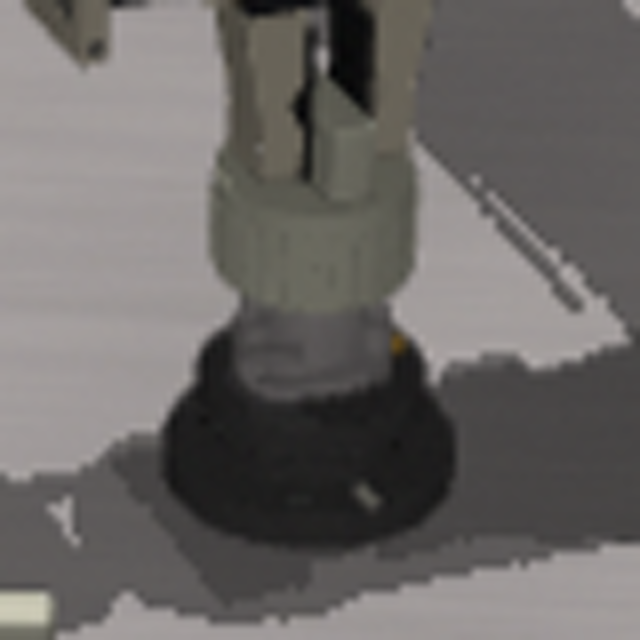

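The scene crop shows the cap centred over the thread: cap axis at x≈315, neck ≈313, foot ≈310. I'll descend in small steps and watch the force.

Request:
step_arm(motion=[[0.0, 0.0005, 0.0, 0.005, 0.0], [0.0, 0.0005, 0.0, 0.009, 0.0], [0.0, 0.0005, 0.0, 0.012, 0.0], [0.0, 0.0005, 0.0, 0.014, 0.0]])

```text
time_s: 7.18
tcp_pos: [0.4518, -0.0085, 0.1082]
eef_rot: [180.0, -0.0, 29.3]
contact_force: [0.8, 0.9, 0.6]
gripper_width: 0.0136
```

```bash
python3 -c "
from h import *
st()"
```

```text
t 7.17 tcp [ 0.4518 -0.0085  0.1082] rot [ 1.800e+02 -1.000e-02  2.927e+01] F [0.8 0.9 0.6] M [-0.04 -0.03  0.  ] w 0.0136 j [ 24.    7.7 -37.2  -0.  -45.   95.2]
```

Request:
step_arm(motion=[[0.0, 0.0002, -0.0004, 0.002, 0.0], [0.0, 0.0002, -0.0004, 0.004, 0.0], [0.0, 0.0002, -0.0004, 0.006, 0.0], [0.0, 0.0002, -0.0004, 0.008, 0.0]])

```text
time_s: 7.68
tcp_pos: [0.4518, -0.008, 0.1001]
eef_rot: [180.0, 0.0, 29.3]
contact_force: [0.1, 0.6, -0.8]
gripper_width: 0.0141
```

```bash
python3 -c "
from h import *
st()"
```

```text
t 7.67 tcp [ 0.4518 -0.008   0.1001] rot [180.     0.    29.28] F [ 0.1  0.6 -0.8] M [-0.1  -0.06  0.04] w 0.0141 j [ 24.1   8.4 -37.8   0.  -43.8  95.2]
```

Request:
step_arm(motion=[[0.0, 0.0, 0.0, 0.002, 0.0], [0.0, 0.0, 0.0, 0.0035, 0.0], [0.0, 0.0, 0.0, 0.0045, 0.0], [0.0, 0.0, 0.0, 0.005, 0.0]])

```text
time_s: 8.18
tcp_pos: [0.4518, -0.008, 0.0952]
eef_rot: [180.0, -0.0, 29.3]
contact_force: [-0.1, 0.3, -0.6]
gripper_width: 0.0137
```

```bash
python3 -c "
from h import *
st()"
```

```text
t 8.18 tcp [ 0.4518 -0.008   0.0952] rot [180.    -0.    29.28] F [-0.1  0.3 -0.6] M [-0.09 -0.02 -0.02] w 0.0137 j [ 24.1   8.9 -38.1   0.  -43.   95.2]
```

Request:
step_arm(motion=[[0.0, 0.0, 0.0, 0.0005, 0.0], [0.0, 0.0, 0.0, 0.001, 0.0], [0.0, 0.0, 0.0, 0.001, 0.0]])

```text
time_s: 8.55
tcp_pos: [0.4518, -0.008, 0.0943]
eef_rot: [180.0, -0.0, 29.3]
contact_force: [-0.2, -0.4, -0.4]
gripper_width: 0.0137
```

```bash
python3 -c "
from h import *
st()"
```

```text
t 8.55 tcp [ 0.4518 -0.008   0.0943] rot [180.    -0.    29.28] F [-0.2 -0.4 -0.4] M [-0.03 -0.06 -0.01] w 0.0137 j [ 24.1   9.  -38.2   0.  -42.9  95.2]
```

Request:
step_arm(motion=[[0.0, 0.0, 0.0, 0.0004, 0.0], [0.0, 0.0, 0.0, 0.0008, 0.0], [0.0, 0.0, 0.0, 0.0008, 0.0]])

```text
time_s: 8.93
tcp_pos: [0.4519, -0.008, 0.0939]
eef_rot: [180.0, -0.0, 29.3]
contact_force: [-1.5, 0.1, 5.5]
gripper_width: 0.0138
```

```bash
python3 -c "
from h import *
st()
c=capture('scene');crop(c,335,225,40,8,'pics/s4.png')"
```

```text
t 8.93 tcp [ 0.4519 -0.008   0.0939] rot [ 1.7999e+02 -2.0000e-02  2.9290e+01] F [-1.5  0.1  5.5] M [ 0.02  0.75 -0.04] w 0.0138 j [ 24.1   9.  -38.2   0.  -42.8  95.2]
```

View pics/s4.png

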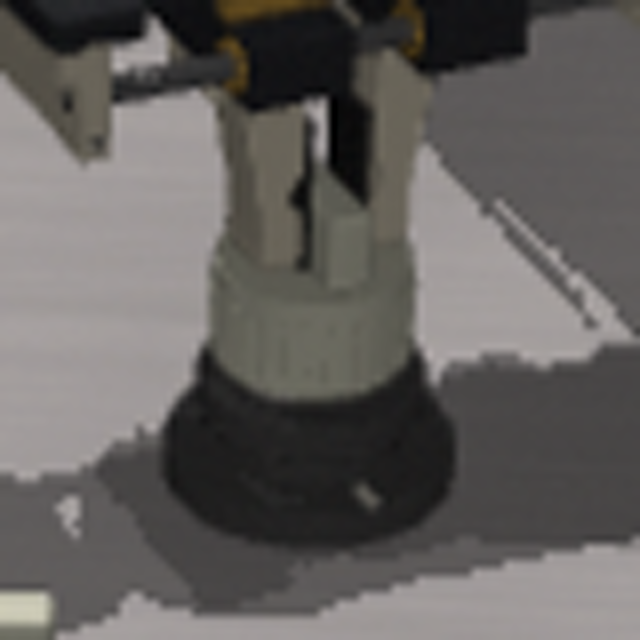

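Contact at 5.5 N at the expected seat height (lower edge about 41 mm), so the pins are in the gaps. The scene crop shows the skirt down over the thread. I'll take up the 0.5 mm press and start turning clockwise while following the pitch.

Request:
step_arm(motion=[[0.0, 0.0, 0.0, -0.0006, 0.0], [0.0, 0.0, 0.0, -0.0007, 0.08], [0.0, 0.0, 0.0, -0.0007, 0.16], [0.0, 0.0, 0.0, -0.0002, 0.25], [0.0, 0.0, 0.0, 0.0003, 0.335]])

```text
time_s: 9.6
tcp_pos: [0.4521, -0.0079, 0.0933]
eef_rot: [-180.0, -0.0, 9.9]
contact_force: [-0.3, 0.7, 2.0]
gripper_width: 0.0141
```

```bash
python3 -c "
from h import *
st()"
```

```text
t 9.6 tcp [ 0.4521 -0.0079  0.0933] rot [-1.80e+02 -4.00e-02  9.93e+00] F [-0.3  0.7  2. ] M [-0.02  0.03 -0.02] w 0.0141 j [ 24.1   9.1 -38.2   0.  -42.7  75.8]
```

Request:
step_arm(motion=[[0.0, 0.0, 0.0, 0.0004, 0.08], [0.0, 0.0, 0.0, 0.0009, 0.16], [0.0, 0.0, 0.0, 0.0013, 0.23], [0.0, 0.0, 0.0, 0.0017, 0.3], [0.0, 0.0, 0.0, 0.0017, 0.3]])

```text
time_s: 10.22
tcp_pos: [0.4521, -0.008, 0.0916]
eef_rot: [-180.0, -0.0, -7.1]
contact_force: [0.7, 0.6, 1.6]
gripper_width: 0.0142
```

```bash
python3 -c "
from h import *
st()"
```

```text
t 10.22 tcp [ 0.4521 -0.008   0.0916] rot [-1.7999e+02 -4.0000e-02 -7.0700e+00] F [0.7 0.6 1.6] M [-0.27 -0.3  -0.11] w 0.0142 j [ 24.1   9.2 -38.3   0.  -42.4  58.8]
```

Request:
step_arm(motion=[[0.0, 0.0, 0.0, 0.0002, 0.035], [0.0, 0.0, 0.0, 0.0004, 0.07], [0.0, 0.0, 0.0, 0.0006, 0.105], [0.0, 0.0, 0.0, 0.0006, 0.105]])

```text
time_s: 10.72
tcp_pos: [0.4522, -0.0079, 0.091]
eef_rot: [-180.0, -0.0, -13.1]
contact_force: [1.8, 0.2, 2.2]
gripper_width: 0.0136
```

```bash
python3 -c "
from h import *
st()"
```

```text
t 10.72 tcp [ 0.4522 -0.0079  0.091 ] rot [-1.7998e+02 -4.0000e-02 -1.3130e+01] F [1.8 0.2 2.2] M [ 0.15 -0.66  0.09] w 0.0136 j [ 24.1   9.3 -38.4   0.  -42.3  52.8]
```

Request:
step_arm(motion=[[0.0, 0.0, 0.0, 0.0001, 0.02], [0.0, 0.0, 0.0, 0.0003, 0.04], [0.0, 0.0, 0.0, 0.0003, 0.04]])

```text
time_s: 11.1
tcp_pos: [0.4523, -0.0078, 0.0909]
eef_rot: [-180.0, -0.1, -15.4]
contact_force: [0.9, 0.7, 4.6]
gripper_width: 0.0139
```

```bash
python3 -c "
from h import *
st()"
```

```text
t 11.1 tcp [ 0.4523 -0.0078  0.0909] rot [-1.7998e+02 -6.0000e-02 -1.5410e+01] F [0.9 0.7 4.6] M [ 0.22 -0.6   0.34] w 0.0139 j [ 24.1   9.3 -38.4   0.  -42.3  50.5]
```

Moment has risen to 0.34 N m at about 45° and the descent has stopped. I'll make one small further turn to tell a hard stop from friction.

Request:
step_arm(motion=[[0.0, 0.0, 0.0, 0.0, 0.01], [0.0, 0.0, 0.0, 0.0, 0.015], [0.0, 0.0, 0.0, 0.0, 0.015]])

```text
time_s: 11.48
tcp_pos: [0.4523, -0.0079, 0.0909]
eef_rot: [-180.0, -0.1, -16.3]
contact_force: [1.3, 1.1, 4.8]
gripper_width: 0.0138
```

Run:
```python
from h import *
st(); c=capture('scene');crop(c,335,225,40,8,'pics/s5.png'); st(); c=capture("top"); crop(c,313,265,40,8,'pics/t5.png'); st()
c=capture('wrist'); cv2.imwrite('pics/w7.png',c['image'][:,:,::-1])
```

```text
t 11.47 tcp [ 0.4523 -0.0079  0.0909] rot [-1.7998e+02 -6.0000e-02 -1.6250e+01] F [1.3 1.1 4.8] M [ 0.29 -0.61  0.44] w 0.0138 j [ 24.1   9.3 -38.4   0.  -42.3  49.6]
t 11.53 tcp [ 0.4523 -0.0079  0.091 ] rot [-1.7998e+02 -6.0000e-02 -1.6250e+01] F [ 1.3 -1.   5.1] M [ 0.25 -0.62  0.43] w 0.0137 j [ 24.1   9.3 -38.4   0.  -42.3  49.6]
t 11.57 tcp [ 0.4523 -0.0078  0.0909] rot [-1.7998e+02 -6.0000e-02 -1.6250e+01] F [1.9 1.2 4.2] M [ 0.32 -0.55  0.41] w 0.014 j [ 24.1   9.3 -38.4   0.  -42.3  49.6]
```

View pics/s5.png

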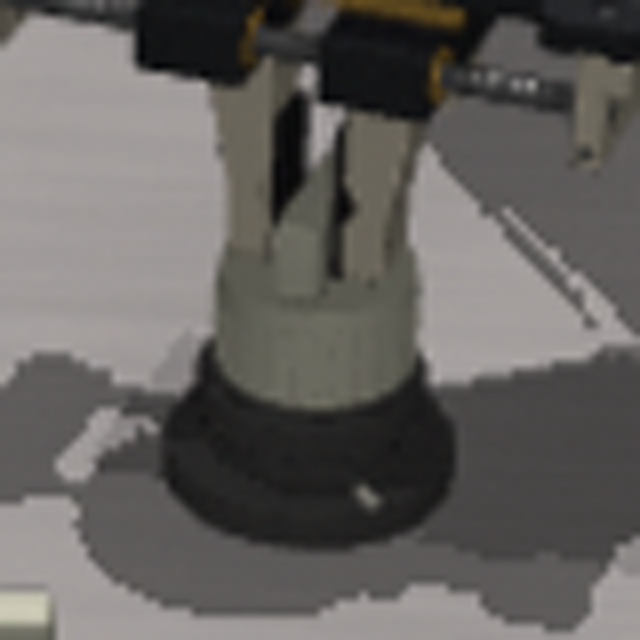

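View pics/w7.png

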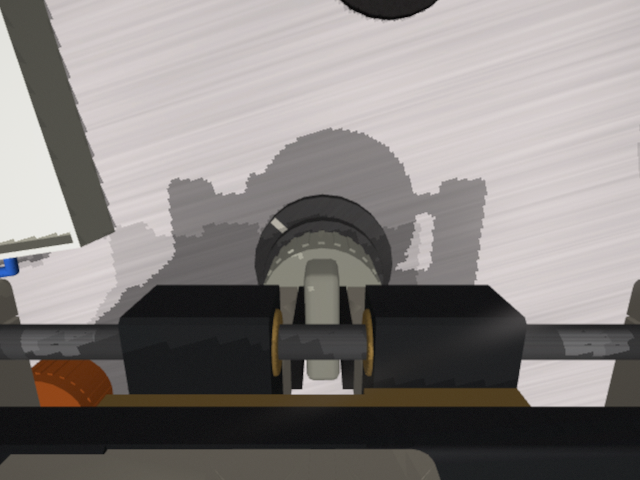

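Moment is now 0.43 N m, rising linearly with angle at about 0.11 N m per degree. The stop began at about 43–45°, and the cap stands clear of the shoulder in the scene crop. That matches a hard stop part-way, far above the 0.15 N m friction limit, so the cap is faulty and goes in the bowl. Unscrewing now.

Request:
step_arm(motion=[[0.0, 0.0, 0.0, -0.0006, -0.06], [0.0, 0.0, 0.0, -0.0014, -0.2], [0.0, 0.0, 0.0, -0.0022, -0.34], [0.0, 0.0, 0.0, -0.003, -0.48], [0.0, 0.0, 0.0, -0.0037, -0.61]])

```text
time_s: 12.25
tcp_pos: [0.4512, -0.0085, 0.0941]
eef_rot: [180.0, 0.1, 18.9]
contact_force: [1.9, 0.0, 1.4]
gripper_width: 0.0134
```

```bash
python3 -c "
from h import *
st();go(.4522,-.0079,.0944,29.5)"
```

```text
t 12.25 tcp [ 0.4512 -0.0085  0.0941] rot [1.7998e+02 8.0000e-02 1.8870e+01] F [1.9 0.  1.4] M [-0.36 -0.31 -0.  ] w 0.0134 j [ 24.1   9.  -38.2   0.  -42.9  84.8]
dx 0.0011 dy -0.0003 dz -0.0003 roll -0.1855
```

Request:
step_arm(motion=[[0.0, 0.0004, 0.0, -0.0003, -0.1], [0.0, 0.0004, 0.0, -0.0003, -0.18], [0.0, 0.0004, 0.0, -0.0003, -0.18], [0.0, 0.0004, 0.0, -0.002, -0.18], [0.0, 0.0004, 0.0, -0.004, -0.18]])

```text
time_s: 12.88
tcp_pos: [0.4517, -0.008, 0.0981]
eef_rot: [-180.0, 0.0, 28.9]
contact_force: [0.5, 1.0, -1.1]
gripper_width: 0.0141
```

```bash
python3 -c "
from h import *
st()"
```

```text
t 12.88 tcp [ 0.4517 -0.008   0.0981] rot [-1.7999e+02  5.0000e-02  2.8920e+01] F [ 0.5  1.  -1.1] M [-0.04 -0.05 -0.02] w 0.0141 j [ 24.1   8.6 -37.9  -0.  -43.5  94.8]
```

Request:
step_arm(motion=[[0.0, 0.0, 0.0, -0.005, 0.0], [0.0, 0.0, 0.0, -0.012, 0.0], [0.0, 0.0, 0.0, -0.03, 0.0], [0.0, 0.0, 0.0, -0.06, 0.0], [0.0, 0.0, 0.0, -0.09, 0.0]])

```text
time_s: 13.5
tcp_pos: [0.452, -0.008, 0.1896]
eef_rot: [180.0, -0.0, 29.0]
contact_force: [1.4, 0.3, -0.7]
gripper_width: 0.0138
```

Run:
```python
from h import *
st(); c=capture('scene');crop(c,300,225,60,6,'pics/s6.png'); c=capture("top"); crop(c,380,265,70,5,'pics/t6.png')
for n in ("scene","top"): print([(round(d["p"],2),np.round(d["location"],4)) for d in spotter.tip_of(n,"bowl")])
X=cloud(c); R=np.hypot(X[...,0]-.458,X[...,1]+.288)<.09
q=X[R&(X[...,2]>.028)&(X[...,2]<.045)]; print(len(q),cv2.minEnclosingCircle((q[:,:2]*1000).astype(np.float32)))
go(.458,-.288,.17,-15)
```

```text
t 13.5 tcp [ 0.452  -0.008   0.1896] rot [180.    -0.    28.98] F [ 1.4  0.3 -0.7] M [-0.04 -0.08 -0.04] w 0.0138 j [ 24.1   1.9 -31.    0.  -57.2  94.9]
[(0.83, array([ 0.4571, -0.2866,  0.0025]))]
[(0.77, array([ 0.4583, -0.2875, -0.0047]))]
589 ((459.4207458496094, -287.1454772949219), 75.00679016113281)
dx -0.1308 dy 0.2480 dz 0.0189 roll 0.7676
```

View pics/s6.png

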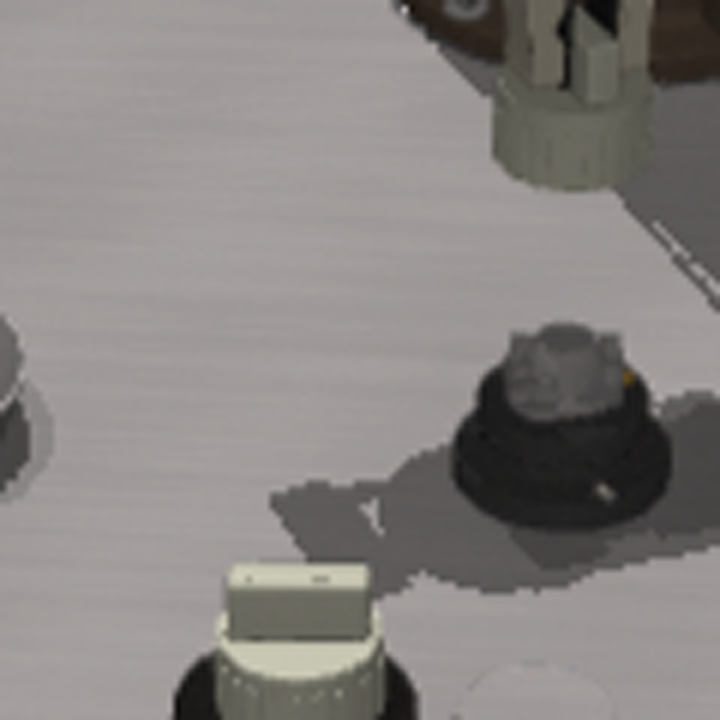

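The cap came off cleanly. The gauge is empty with the yellow tell-tale still standing at (628,378), and the waiting cap is untouched at (295,640). Next I'll go to the bowl, turning so the gripper body stays clear of the bottle.

Run:
```python
from h import *
for n in ("scene","top"): capture(n);print([(round(d["p"],2),np.round(d["location"],4)) for d in spotter.tip_of(n,"sauce_bottle")])
st();go(.4585,-.2875,.17,-40)
```

```text
[(0.7, array([ 0.5856, -0.4307, -0.0019])), (0.45, array([ 0.4513, -0.0094,  0.1386]))]
[(0.91, array([ 0.5885, -0.4291,  0.0046])), (0.19, array([ 0.636 , -0.299 ,  0.0017]))]
t 13.9 tcp [ 0.4516 -0.0081  0.1875] rot [-1.7998e+02  9.0000e-02  2.8990e+01] F [-0.3 -0.2 -1. ] M [-0.05 -0.05  0.03] w 0.0142 j [ 24.1   2.  -31.1  -0.  -57.   94.9]
dx -0.1294 dy 0.2478 dz 0.0175 roll 1.2040
```

Request:
step_arm(motion=[[0.0, -0.1294, 0.2478, 0.01, 1.2], [0.0, -0.1294, 0.2478, 0.0175, 1.2], [0.0, -0.1294, 0.2478, 0.0175, 1.2], [0.0, -0.1294, 0.2478, 0.0175, 1.2], [0.0, -0.1294, 0.2478, 0.0175, 1.2]])

```text
time_s: 14.52
tcp_pos: [0.4582, -0.2901, 0.1693]
eef_rot: [180.0, 0.1, -25.2]
contact_force: [0.6, 1.0, -1.1]
gripper_width: 0.014
```

Run:
```python
from h import *
st();go(.4585,-.2875,.1,-40)
```

```text
t 14.53 tcp [ 0.4582 -0.2901  0.1693] rot [ 1.7996e+02  1.3000e-01 -2.5210e+01] F [ 0.6  1.  -1.1] M [ 0.06  0.   -0.05] w 0.014 j [-11.6  11.9 -22.1   0.  -56.1  76.4]
dx -0.0008 dy -0.0024 dz 0.0693 roll 0.2581
```

Request:
step_arm(motion=[[0.0, 0.0, 0.0, 0.02, 0.15], [0.0, 0.0, 0.0, 0.06, 0.25], [0.0, 0.0, 0.0, 0.09, 0.25], [0.0, 0.0, 0.0, 0.1, 0.25], [0.0, 0.0, 0.0, 0.105, 0.25]])

```text
time_s: 15.15
tcp_pos: [0.4592, -0.2874, 0.0654]
eef_rot: [180.0, 0.0, -39.0]
contact_force: [0.7, -0.1, 0.6]
gripper_width: 0.0137
```

Run:
```python
from h import *
st(); c=capture("scene"); crop(c,215,235,60,6,'pics/s7.png')
```

```text
t 15.15 tcp [ 0.4592 -0.2874  0.0654] rot [ 1.7997e+02  4.0000e-02 -3.9020e+01] F [ 0.7 -0.1  0.6] M [ 0.02 -0.04  0.01] w 0.0137 j [-11.3  19.  -28.8   0.  -42.3  62.3]
```

View pics/s7.png

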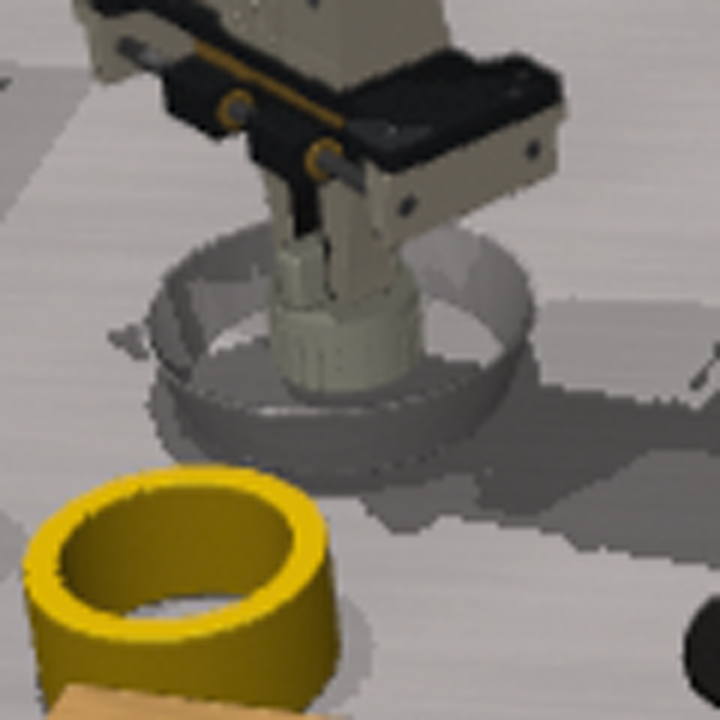

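The cap hangs centred inside the bowl, a few mm above its floor. I'll lower it gently to touch.

Request:
step_arm(motion=[[0.0, 0.0, 0.0, 0.003, 0.0], [0.0, 0.0, 0.0, 0.006, 0.0], [0.0, 0.0, 0.0, 0.0078, 0.0], [0.0, 0.0, 0.0, 0.0085, 0.0], [0.0, 0.0, 0.0, 0.0085, 0.0]])

```text
time_s: 15.82
tcp_pos: [0.4591, -0.2874, 0.0573]
eef_rot: [-180.0, -0.0, -39.0]
contact_force: [-0.2, -0.7, -0.8]
gripper_width: 0.0139
```

Request:
step_arm(motion=[[0.0, 0.0, 0.0, 0.0005, 0.0], [0.0, 0.0, 0.0, 0.0009, 0.0], [0.0, 0.0, 0.0, 0.0009, 0.0]])

```text
time_s: 16.2
tcp_pos: [0.4592, -0.2874, 0.057]
eef_rot: [-180.0, -0.0, -39.0]
contact_force: [-1.4, 1.8, 5.5]
gripper_width: 0.0137
```

It touched the floor at 5.5 N. Opening and retreating straight up.

Request:
step_arm(motion=[[0.04, 0.0, 0.0, -0.0003, 0.0], [0.04, 0.0, 0.0, -0.0003, 0.0], [0.04, 0.0, 0.0, -0.0003, 0.0], [0.04, 0.0, 0.0, -0.0003, 0.0]])

```text
time_s: 16.7
tcp_pos: [0.459, -0.2874, 0.0566]
eef_rot: [180.0, 0.0, -39.0]
contact_force: [-0.1, 0.3, -0.2]
gripper_width: 0.0392
```

Request:
step_arm(motion=[[0.04, 0.0, 0.0, -0.02, 0.0], [0.04, 0.0, 0.0, -0.06, 0.0], [0.04, 0.0, 0.0, -0.12, 0.0], [0.04, 0.0, 0.0, -0.16, 0.0], [0.04, 0.0, 0.0, -0.16, 0.0]])

```text
time_s: 17.32
tcp_pos: [0.4609, -0.288, 0.2204]
eef_rot: [-179.9, -0.4, -39.0]
contact_force: [0.4, 1.2, -0.2]
gripper_width: 0.0398
```

Run:
```python
from h import *
st(); c=capture("scene"); cv2.imwrite('pics/s8.png',c["image"][:,:,::-1]); print([(round(d["p"],2),np.round(d["location"],4)) for d in spotter.tip_of("scene","cap_b_mid")])
c=capture("wrist"); cv2.imwrite('pics/w8.png',c["image"][:,:,::-1]); print([(round(d["p"],2),np.round(d["location"],4)) for d in spotter.tip_of("wrist","cap_b_mid")])
X=cloud(c);R=np.hypot(X[...,0]-.459,X[...,1]+.288)<.05
q=X[R&(X[...,2]>.045)&(X[...,2]<.07)]; print(len(q),np.median(q[:,2]),cv2.minAreaRect((q[:,:2]*1000).astype(np.float32)))
# telltale height (top view)
c=capture("top"); crop(c,313,265,32,10,'pics/t8.png'); st()
```

```text
t 17.32 tcp [ 0.4609 -0.288   0.2204] rot [-179.85   -0.37  -39.02] F [ 0.4  1.2 -0.2] M [ 0.08  0.07 -0.02] w 0.0398 j [-11.3   9.  -18.4   0.  -62.2  62.3]
[(0.81, array([ 0.4555, -0.2876,  0.032 ])), (0.59, array([0.4067, 0.1867, 0.0285])), (0.26, array([ 7.748e-01,  1.276e-01, -3.000e-04]))]
[(0.79, array([ 0.4568, -0.2819,  0.0308]))]
1032 0.05813151252429616 ((459.7387390136719, -286.1512756347656), (13.986368179321289, 47.66941452026367), 51.1854362487793)
t 17.57 tcp [ 0.4584 -0.2871  0.2153] rot [ 1.7995e+02  1.3000e-01 -3.9050e+01] F [-0.1  0.7 -0.6] M [-0.04  0.02  0.02] w 0.0398 j [-11.3   9.3 -18.7  -0.  -62.1  62.3]
```

View pics/s8.png

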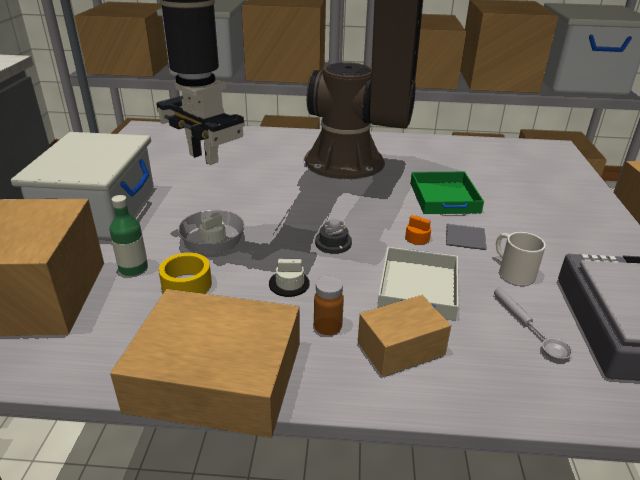

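View pics/w8.png

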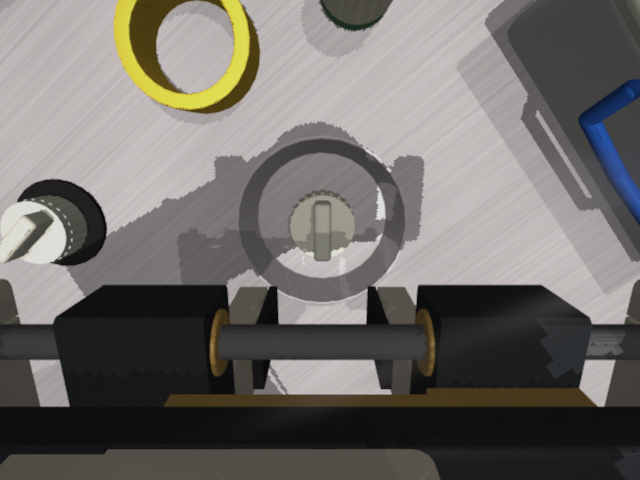

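The scene view shows the cap standing in the bowl at (212,230) and the coaster cap at (289,275). The board at (466,236) is empty and everything else is where it was. The wrist view shows the cap upright near the bowl centre at (322,225). A last look at the tell-tale before handing in.

View pics/t8.png

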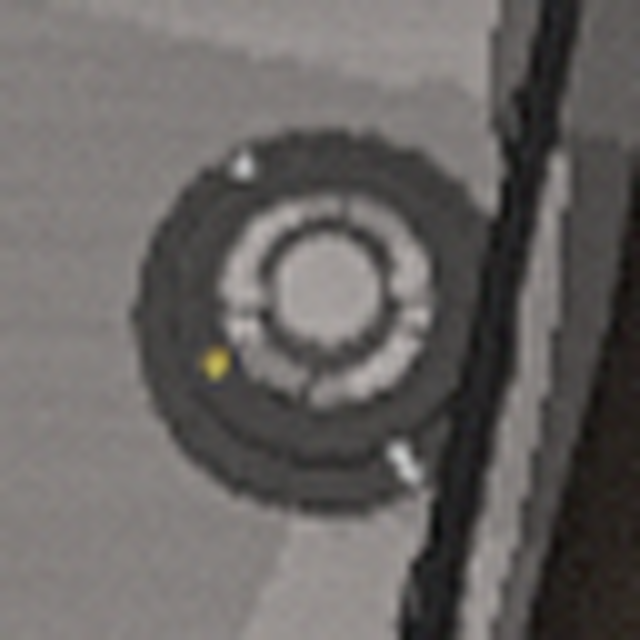

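Run:
```python
from h import *
for n in ("top","scene"):
    c=capture(n); X=cloud(c); hsv=cv2.cvtColor(c["image"],cv2.COLOR_RGB2HSV)
    m=(hsv[...,1]>110)&(hsv[...,0]>12)&(hsv[...,0]<35)&(np.hypot(X[...,0]-.438,X[...,1]-.015)<.012)
    d=np.hypot(X[...,0]-.4515,X[...,1]+.0079); sh=(d>.025)&(d<.032)&(X[...,2]>.025)&(X[...,2]<.045)
    print(n,m.sum(),np.median(X[m][:,2]) if m.any() else None,"shoulder",np.median(X[sh][:,2]))
    print([(round(e["p"],2),np.round(e["location"],4)) for e in spotter.tip_of(n,"coaster")])
```

```text
top 5 0.039188274725590055 shoulder 0.0360434916482969
[(0.69, array([ 0.7759,  0.1303, -0.0029])), (0.46, array([ 0.6125, -0.0905,  0.0016]))]
scene 4 0.036549167690661466 shoulder 0.03478733076864904
[(0.55, array([ 6.112e-01, -9.020e-02, -1.000e-04])), (0.34, array([ 7.753e-01,  1.269e-01, -1.000e-04]))]
```

The tell-tale at crop (215,362) reads about 2–3 mm above the shoulder in both cameras, so it is still up. That agrees with a part-way stop and the bowl. The robot is clear of everything, so I'm handing in.

```bash
python3 -c "
from h import *
print(workorder.close_job()); st()"
```

```text
the job is handed in; nothing more can be done
None
the job is handed in; nothing more can be done
```

I set the white cap from the square board on the gauge and screwed it clockwise. It stopped hard part-way, so I unscrewed it and put it in the round steel bowl. I handed the job in at about 17.7 s of the allowed 61 s.

- **Why it is faulty:** The moment began to climb at about 43–45° and reached 0.43 N m, against a normal resistance of under 0.15 N m. The largest vertical force I read while it was on the gauge was 5.5 N.
- **Tell-tale:** It still stood about 2–3 mm above the shoulder in both the top and scene cameras afterwards. Each reading came from only 4–5 pixels, but both agree with a part-way stop.
- **Last checks:** The cap stands upright and released in the bowl, within about 3 mm of its centre. In the last scene picture the other cap is on its coaster, nothing else on the bench has visibly moved, and the gripper is well clear.
- **Disagreements:** The top and wrist cameras differed by about 2 mm on the gauge position. I relied mainly on two wrist views taken at different angles, and the cap went on without side load. In the final picture the network also reported a wrong second "coaster" near (0.776, 0.130), which I ignored.

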